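# Lock a power board in the repair holder

## Robot

A 6-joint arm with a two-finger parallel gripper is mounted at the origin on the work surface. World frame = base frame: x ahead of the robot, y to its left, z up, the work surface at z = 0. Lengths are in mm, angles in rad, forces in N, time in s.
With the tool pointing down it reaches from about 275 to 750 mm from the base axis. Payload 10.2 kg.
Tool frame: the origin (TCP) lies between the finger pads, 19 mm behind the fingertips; this is the grasp point; z points along the fingers, y is the line along which they close (so a half turn about z gives the same grasp; the last joint's range is limited). The gripper opens to 85 mm and grips with 20 to 120 N. Pads are 22 mm wide; open, the fingers measure 114 mm over their backs; the gripper's body (76 mm by 85 mm) begins 54 mm behind the grasp point. The pads swing forward as they close: fully open they stand 13 mm farther back than shut.
Start: joints at [1.125, 0.313, 1.498, -0, 1.331, -0.223], TCP at [116.017, 512.027, 249.994] pointing down, gripper open.
Joint ranges: [-2.94, 2.94], [-0.97, 2.17], [0.19, 2.56], [-1.23, 4.37], [0.02, 3.11], [-2.88, 2.88]. Speed limits (rad/s): [2.39, 2.39, 3.01, 3.14, 3.14, 3.14].

## Interface

Orientations are given as a unit quaternion [w, x, y, z].
In Python, from rig import ctrl, capture, camera_info gives the robot as it stands.
- The arm moves only by the tool apply_moves, never from a script. Its argument "targets" is a list of rows, each a list of 3 entries, a list of its own where there are three numbers: the finger opening in mm, from 0 to 85.4, then the shift along the world's x, y, z in mm, then the turn, a rotation vector about the world's x, y, z in degrees. In form: [[grip, [dx, dy, dz], [rx, ry, rz]], ...]. A call has 1 to 20 rows; each row is the pose to reach, as a shift and turn from the pose commanded when the call began; what a row does not reach only later rows make up. A row lasts 1/10 s, in which the tool goes at most 50 mm and 8.59 degrees, less where a joint would pass 70% of its speed; a pose out of reach is approached as far as the arm can. A call with a gripper value outside its range is refused whole. The fingers move at their own pace and stop on an object; "squeeze" is the grip in N (left out, the last holds). Time passes only in rows, so rows that repeat a pose let the fingers close. It gives the time, the measured TCP pose, the force, the opening and the grip force at its end, in the units of the state.
- ctrl.sense(): the state, without advancing time (a new reading comes with each control period).
- capture(name): name is "side" or "top"; returns (picture, depth): 400x640x3 uint8, blue, green, red; 400x640 float32, mm along the optical axis (not along the pixel's ray), 0 where there is no reading.
- camera_info(name): a dict with "vfov" (degrees; the focal length in pixels is half the picture's height over the tangent of half this angle, whatever the lens; pixels are square), "cx", "cy" (the principal point, pixels), "extrinsics" (4x4, takes a point from camera to world coordinates). Camera axes: x right, y down, z forward; pixel columns grow to the right and rows downward; lengths in mm; the calibration is good to about 2 mm. A picture is of the moment at which its call begins. camera_info takes no time and is no camera call.
- ctrl.finish_job(): hands the job in; it is judged then, once.
The state is a dict: "time_s": time; "joints": joint angles; "dq": joint speeds; "tau": joint torques, N m; "eef_pos": TCP position; "ee_rot": TCP orientation; "force": force on the tool from outside, world axes, zero at the start; "wrist_torque": the same for the moment, N m; "grip_width": opening from 0.0 (shut) to 1.0 (fully open); "grip_force": force on a finger pad.
Only numpy, scipy, OpenCV 4.12 (cv2) and the standard library are available. Lean on these libraries where they do the work, as an engineer would, in place of code of your own. Each camera call takes 0.05 s, during which the arm holds its last target. There are 200 camera calls.

## Task

Lay the larger loose circuit board, the one with the square block in its middle, flat in the empty cradle of the board holder. Then lock it there by turning the holder's black torque knob clockwise through two clicks, not a third, letting go after each click so that it settles, with the keeper over the board's edge. Leave the other things on the bench where they are.

Things in the scene. Friction and masses are not known exactly. Their poses are not given: they have to be found in the camera images.
- board: larger loose circuit board, 100 (x) x 76 (y) x 4 mm, 0.11 to 0.22 kg. Origin: centre of underside, z up. In its middle a block 34 (x) x 28 (y) mm, top 28 mm above the underside: grip it across y; the board beside it is clear for the fingers. Beyond |x| = 29 mm stand capacitors and a heat sink 22 mm high. Either way round (half turn) fits the cradle
- holder: fixed board holder, base plate 150 (x) x 270 (y) x 10 mm. Origin: centre of its underside. Cradle on its -y side; on its +y side a grey housing 84 x 80 mm, centred at y = +88 mm, its sloping top 56 to 90 mm high, with the knob on it
- cradle (a point): centre of the cradle's floor, 10 mm above the bench, axes as the holder's. Inside 107 (x) x 83 (y) mm, so 3.5 mm of play all round the board; rims 8 mm above the floor (4 mm at +y). Home: board origin within 3.5 mm of here, its x along this x (either way)
- keeper_lip (a point): middle of the front lower edge of the steel keeper plate (60 mm wide in x, 12 mm high) between cradle and housing. At knob 0 it is 6 mm outside the cradle's +y side and 6.8 mm above its floor; it slides to the holder's -y by 7.2 mm per rad of knob, 18 mm in two clicks, over a flat board's edge. It jams on a board that is not home
- knob_grip (a point): on the torque knob's axis: put the TCP here. z is that axis, tilted 25 degrees from vertical towards the holder's -x (the robot); x lies along the grip bar to its white pointer line and turns with it. Bar 46 (x) x 14 (y) mm, its top 8 mm above this point; 48 mm disc with its top 22 mm below it. Grip across y, tool along -z, 20 N or more
- knob (a joint): turn of the knob, rad, clockwise from above positive; 0 at the start. Seats at 0, 1.257 (one click), 2.513 (two), 3.770 (three: too far). Crests halfway between; peak torque 0.09 to 0.18 N m. Past a crest it pulls itself on into the next seat; let go before, it springs back. Let go and regrasp after each click
- small_board: the other, smaller bare board, 70 x 55 x 14 mm, no block in its middle; a bystander. Origin: centre of its underside
- screwdriver: a loose screwdriver lying on the bench; a bystander
- spool: a solder spool 56 mm across, 40 mm high; a bystander
- tape: a roll of tape, 84 mm across, 18 mm high, lying flat; a bystander
- tin: an open round steel tin, 68 mm across, 40 mm high; a bystander
- cleaner: a small bottle, 52 mm across, 100 mm high, standing; a bystander
- brush: a small brush lying on the bench; a bystander

How it is judged (in metres and radians):
On the way, in this order (a step that is already met when the one before it is completed fails the run):
1. the board lies flat and home in the cradle, let go, with the knob not yet turned (below 0.4 rad) (x of board in the frame of cradle between -0.007 and 0.007 m and y of board in the frame of cradle between -0.007 and 0.007 m and z of board in the frame of cradle between -0.002 and 0.0025 m and angle between board's own z axis and vertical below 0.05 rad and contact force between the fingers and board below 0.1 N and value of joint knob below 0.4 rad), for 0.2 s.
2. the knob has clicked once and been let go: it rests in its one-click seat (1.257 rad, within 0.2) with the fingers off the holder and the board still home (x of board in the frame of cradle between -0.007 and 0.007 m and y of board in the frame of cradle between -0.007 and 0.007 m and z of board in the frame of cradle between -0.002 and 0.0025 m and angle between board's own z axis and vertical below 0.05 rad and value of joint knob between 1.05 and 1.47 rad and contact force between the fingers and holder below 0.1 N), for 0.15 s.
3. the knob has clicked a second time: between 2.3 and 3.0 rad, with the board still home (x of board in the frame of cradle between -0.007 and 0.007 m and y of board in the frame of cradle between -0.007 and 0.007 m and z of board in the frame of cradle between -0.002 and 0.0025 m and angle between board's own z axis and vertical below 0.05 rad and value of joint knob between 2.3 and 3 rad), for 0.2 s.
At the end, for the whole second after the job is handed in: The knob rests in its two-click seat (2.51 rad, within 0.15), the board lies flat in the cradle (origin within 7 mm of its centre along each axis and 2.5 mm of its floor) under the keeper, all at rest and the gripper touching nothing (x of board in the frame of cradle between -0.007 and 0.007 m and y of board in the frame of cradle between -0.007 and 0.007 m and z of board in the frame of cradle between -0.002 and 0.0025 m and angle between board's own z axis and vertical below 0.05 rad and value of joint knob between 2.36 and 2.66 rad and velocity of joint knob between -0.05 and 0.05 rad/s and linear speed of board below 0.01 m/s and contact force between the fingers and anything else below 0.1 N).
It fails at once if the knob is turned past a third click (beyond 3.15 rad) (value of joint knob above 3.15 rad).
It fails at once if another thing on the bench (small board, screwdriver, spool, tape, tin, bottle, brush) is moved by more than 40 mm (distance of any of small_board, screwdriver, spool, tape, tin, cleaner, brush from where it was at the start of the episode above 0.04 m).
It also fails if it takes over 61 s, if anything falls off the work surface, if the arm or the gripper's body presses on something with over 40 N, if the wrist force passes 120 N, or if a joint passes its speed limit or range.

## Working session

There is one attempt and no reset: what is moved stays moved. The work goes in short steps, Python scripts to look and compute and a tool call to move; the robot and the scene stay as the last step left them, time stands still between calls to the robot, and variables do not carry over. Pictures are saved under pics/ and viewed, at most 10 in all, crops included, and the job is handed in when it is done.

Besides the shell and the picture viewer there is one more tool, called after "Emit:" by a JSON object that holds its "name" and its "arguments". apply_moves: Moves the arm, as the interface text tells. Its arguments: {"type":"object","properties":{"targets":{"type":"array","items":{"type":"array"}},"squeeze":{"type":"number"}},"required":["targets"]}

```bash
mkdir -p pics; ls
cat > h.py <<'E'
import numpy as np, cv2
from rig import ctrl, capture, camera_info
def info(n):
    c=camera_info(n); f=200/np.tan(np.radians(c["vfov"])/2); return f,c["cx"],c["cy"],np.array(c["extrinsics"])
def cloud(n,d):
    f,cx,cy,T=info(n); v,u=np.mgrid[0:400,0:640]
    P=np.stack([(u-cx)/f*d,(v-cy)/f*d,d],-1)
    W=P@T[:3,:3].T+T[:3,3]; W[d<=0]=np.nan; return W
def onplane(n,uv,z):
    f,cx,cy,T=info(n); uv=np.atleast_2d(uv)
    r=np.c_[(uv[:,0]-cx)/f,(uv[:,1]-cy)/f,np.ones(len(uv))]@T[:3,:3].T
    return T[:3,3]+r*((z-T[2,3])/r[:,2])[:,None]
E
python3 - <<'E'
from h import *
for n in("top","side"):
    p,d=capture(n); cv2.imwrite(f"pics/{n}0.png",p); np.savez(f"{n}0.npz",p=p,d=d)
    c=camera_info(n); print({k:v for k,v in c.items()},(d>0).mean())
print(ctrl.sense())
E
```

```text
pics
{'vfov': 47.427284193366745, 'cx': 320.794766438102, 'cy': 198.03414797201557, 'extrinsics': array([[ 1.79507823e-02, -9.80350978e-01,  1.96442687e-01,
         2.99861351e+02],
       [-9.99692936e-01, -2.09550953e-02, -1.32256284e-02,
         2.85383626e+00],
       [ 1.70822330e-02, -1.96144957e-01, -9.80426108e-01,
         1.49638192e+03],
       [ 0.00000000e+00,  0.00000000e+00,  0.00000000e+00,
         1.00000000e+00]])} 0.9959765625
{'vfov': 53.698783347850366, 'cx': 318.8799151128303, 'cy': 197.65556993857, 'extrinsics': array([[ 7.53969271e-01, -4.91122203e-01,  4.36267487e-01,
         9.01561655e+01],
       [-6.56807038e-01, -5.75338379e-01,  4.87432317e-01,
        -5.46979753e+02],
       [ 1.16125955e-02, -6.54052545e-01, -7.56359978e-01,
         9.15916680e+02],
       [ 0.00000000e+00,  0.00000000e+00,  0.00000000e+00,
         1.00000000e+00]])} 0.99591015625
{'time_s': 0.1, 'joints': array([ 1.12459914e+00,  3.13390438e-01,  1.49835901e+00, -1.56594334e-05,
        1.33097170e+00, -2.23390835e-01]), 'dq': array([-0.00029703, -0.00160324, -0.00119483, -0.00157795, -0.00072594,
        0.00117427]), 'tau': array([ 1.89507671e-03, -4.12892997e+01, -2.60141104e+01, -2.41268663e-04,
        2.99876730e-03, -1.67312487e-05]), 'eef_pos': array([115.92916268, 511.83301956, 249.49492093]), 'ee_rot': array([-1.78214773e-04,  1.11171017e-01,  9.93801130e-01, -5.35417217e-04]), 'force': array([-1.40442477, -0.44792744, -0.35692277]), 'wrist_torque': array([0.03956474, 0.00056173, 0.0313274 ]), 'grip_force': 0.0, 'grip_width': 0.9928909946386069}
```

View pics/top0.png

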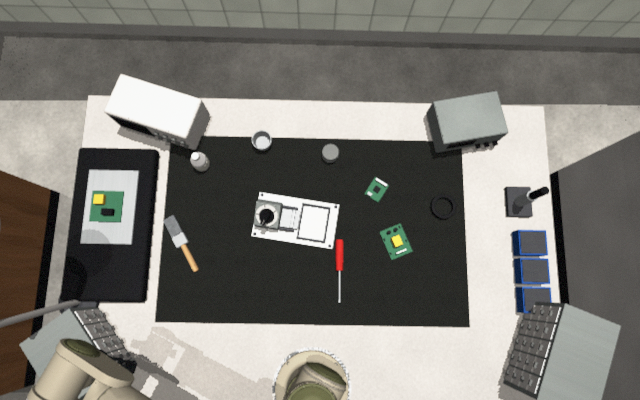

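View pics/side0.png

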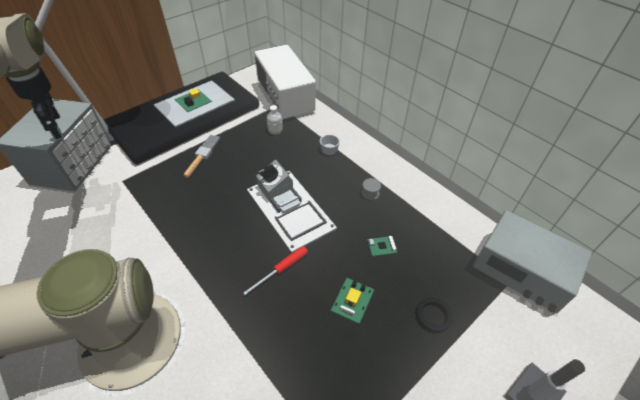

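The top view shows the holder at about (295,220), with the knob at (267,215) and the cradle at (315,222). The large loose board with its yellow block is at (397,241), the small board at (377,188) and the screwdriver at (340,270). The side view agrees: knob (269,172), cradle (302,220), board (353,298).

```bash
cat > m.py <<'E'
from h import *
def biggest(m,c):
    cs,_=cv2.findContours(m.astype(np.uint8)*255,cv2.RETR_EXTERNAL,cv2.CHAIN_APPROX_NONE)
    cs=[k for k in cs if cv2.contourArea(k)>15 and abs(cv2.pointPolygonTest(k,c,True))<40]
    return max(cs,key=cv2.contourArea)[:,0,:].astype(float)
def rect(n,k,z):
    W=onplane(n,k,z); r=cv2.minAreaRect(W[:,:2].astype(np.float32)); return np.round(r[0],1),np.round(r[1],1),round(r[2],2)
if __name__=="__main__":
    cen={"top":[(397,241),(300,225),(267,215)],"side":[(353,300),(302,220),(269,172)]}
    for n in cen:
        z=np.load(n+"0.npz"); p=z["p"].astype(int); W=cloud(n,z["d"]); b,g,r=p[...,0],p[...,1],p[...,2]
        hsv=cv2.cvtColor(z["p"],cv2.COLOR_BGR2HSV)
        print(n)
        U,V=np.meshgrid(range(640),range(400))
        near=lambda c,R:(np.hypot(U-c[0],V-c[1])<R)
        H,S,Vv=hsv[...,0],hsv[...,1],hsv[...,2]
        g1=(near(cen[n][0],30)&(S>60)&(Vv>40))
        k=biggest(g1,cen[n][0]); print("board",rect(n,k,4),"z med",np.nanmedian(W[g1][:,2]))
        y=near(cen[n][0],20)&(H>20)&(H<34)&(S>150)&(Vv>150); yz=W[y]
        k=biggest(y,cen[n][0]);print("block",rect(n,k,28),"topcloud",np.nanmedian(yz,0).round(1),np.nanpercentile(yz[:,2],[10,50,90]))
        w=near(cen[n][1],70)&(Vv>150)&(S<60)
        k=biggest(w,cen[n][1]);print("base",rect(n,k,10))
        kb=near(cen[n][2],16)&(Vv<60)
        print("dark",W[kb].shape, np.nanmedian(W[kb],0).round(1), np.nanpercentile(W[kb][:,2],[10,50,90]))
        x,yy=cen[n][1]; x-=0
        c=z["p"][y0:=max(0,yy-65):yy+55, x-75:x+75] if 0 else z["p"][yy-60:yy+40,x-65:x+65]
        bb=cen[n][0]; c2=z["p"][bb[1]-30:bb[1]+30,bb[0]-30:bb[0]+30]
        cv2.imwrite(f"pics/{n}_c.png",cv2.resize(c,(780,600),interpolation=cv2.INTER_CUBIC) if n=="side" else cv2.resize(c,(780,600),interpolation=cv2.INTER_CUBIC))
E
python3 m.py
```

```text
File "m.py", line 26
    c=z["p"][y0:=max(0,yy-65):yy+55, x-75:x+75] if 0 else z["p"][yy-60:yy+40,x-65:x+65]
                             ^
SyntaxError: invalid syntax
```

```bash
sed -i 's/c=z\["p"\]\[y0.*else /c=/' m.py; python3 m.py
```

```text
top
board (array([ 460.1, -266. ]), array([104.3,  80.6]), 23.24) z med 3.287075436444411
block (array([ 458.1, -265.3]), array([31.5, 26.3]), 22.59) topcloud [ 454.7 -268.6   27. ] [23.08715417 26.99087248 30.81912578]
base (array([523.3,  67.2]), array([273.6, 151.5]), 81.97)
dark (184, 3) [523.4 154.5  87.1] [  0.65669829  87.05911111 114.12364189]
side
board (array([ 459.1, -267.2]), array([103.3,  79.1]), 23.08) z med 4.8325031881789755
block (array([ 459.1, -267.9]), array([33.7, 28.2]), 22.18) topcloud [ 458.4 -267.5   28.7] [25.56774313 28.67787412 30.81734963]
base (array([522.3,  64.4]), array([271., 151.]), 81.85)
dark (240, 3) [521.  151.3  85.8] [  1.06487679  85.84230405 112.17900288]
```

View pics/top_c.png

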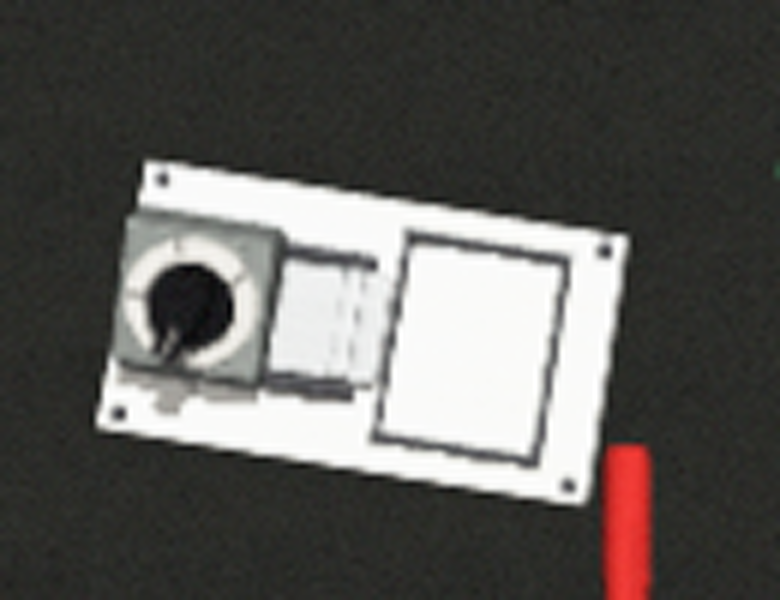

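View pics/side_c.png

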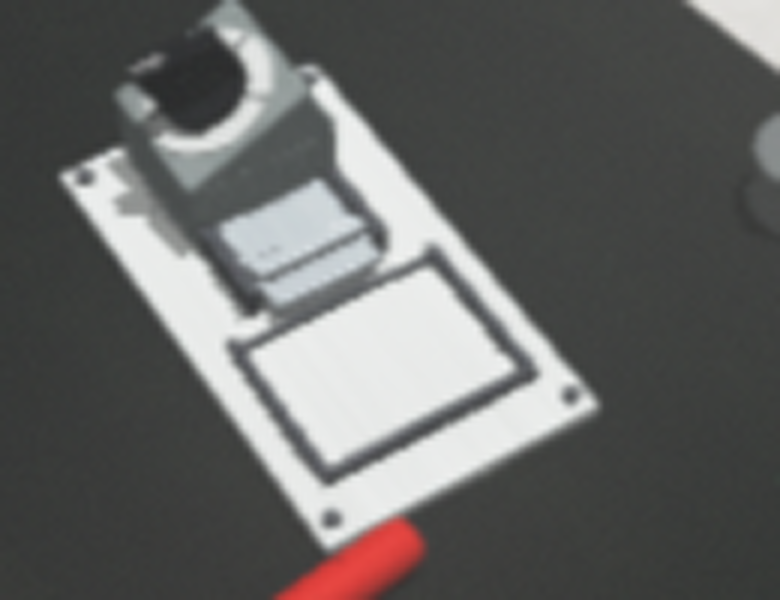

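The crops show the cradle rim with corners at about (410,235), (570,255), (540,462) and (375,438) in the top crop. The knob's pointer is at (160,355) and its centre at (190,308), so it points roughly towards -x. Next I'll get the cradle and knob positions, and start moving over the board in the same round.

```bash
cat > k.py <<'E'
from h import *
yaw=np.radians(-8.1); xh=np.array([np.cos(yaw),np.sin(yaw),0]); yh=np.array([-np.sin(yaw),np.cos(yaw),0]); zh=np.array([0,0,1.])
C=np.array([522.8,65.8,0]); R=np.c_[xh,yh,zh]
a=np.cos(np.radians(25))*zh-np.sin(np.radians(25))*xh
u=np.cos(np.radians(25))*xh+np.sin(np.radians(25))*zh
if __name__=="__main__":
  for n in("top","side"):
    z=np.load(n+"0.npz"); p=z["p"]; W=cloud(n,z["d"]); hsv=cv2.cvtColor(p,cv2.COLOR_BGR2HSV); V=hsv[...,2]
    P=(W-C)@R; print(n)
    on=(abs(P[...,0])<72)&(abs(P[...,1])<132)
    # cradle rim : dark pixels
    for zz in(18,10):
        v,uu=np.nonzero((V<130)); Q=(onplane(n,np.c_[uu,v],zz)-C)@R
        ok=(abs(Q[:,0])<68)&(Q[:,1]<0)&(Q[:,1]>-125)
        q=Q[ok]; q=q[~((np.hypot(abs(q[:,0])-65,q[:,1]+125)<18))]
        mx=lambda s:np.median(s).round(1)
        L=q[(q[:,0]<-40)&(abs(q[:,1]+65)<30)];Rr=q[(q[:,0]>40)&(abs(q[:,1]+65)<30)];B=q[(q[:,1]<-85)&(abs(q[:,0])<40)];T=q[(q[:,1]>-40)&(abs(q[:,0])>36)&(abs(q[:,0])<48)]
        print(zz,"x-",mx(L[:,0]),"x+",mx(Rr[:,0]),"y-",mx(B[:,1]),"y+",mx(T[:,1]),len(L),len(Rr),len(B),len(T))
    F=P[(abs(P[...,0])<35)&(abs(P[...,1]+63)<25)]; print("floor z",np.nanmedian(F[:,2]))
    # knob
    G=np.stack([(W-C)@u,(W-C)@yh,(W-C)@a],-1)
    m=(V<75)&(P[...,2]>70)&on
    g=G[m]; h=g[:,2]; print("h hist",np.histogram(h,bins=np.arange(50,130,4)))
    d=g; print("all knob mean",d.mean(0).round(1),"u range",np.percentile(d[:,0],[1,99]).round(1),"y",np.percentile(d[:,1],[1,99]).round(1))
    t=g[h>np.percentile(h,99)-6]; print("bar n",len(t),t.mean(0).round(1)); 
    w,e=np.linalg.eigh(np.cov(t[:,:2].T)); print("bar dir(u,y)",e[:,1].round(3),"ext",4*np.sqrt(w))
    s=G[(V>120)&(P[...,2]>55)&on&(P[...,1]>45)]; print("light on housing",np.median(s,0).round(1))
E
python3 k.py
```

```text
top
18 x- -57.2 x+ 55.3 y- -104.7 y+ -16.5 27 27 19 5
10 x- -56.4 x+ 56.7 y- -104.7 y+ -16.1 27 27 19 5
floor z 9.100274321353027
h hist (array([ 0,  0,  0,  0,  0,  1, 15, 47, 31,  5,  3,  1,  2, 10, 25, 23,  2,
        0,  0]), array([ 50,  54,  58,  62,  66,  70,  74,  78,  82,  86,  90,  94,  98,
       102, 106, 110, 114, 118, 122, 126]))
all knob mean [26.7 86.  91.8] u range [ 1.  45.4] y [ 65.8 106.6]
bar n 41 [ 26.2  87.7 110.7]
bar dir(u,y) [-0.954  0.298] ext [16.94863145 48.75082373]
light on housing [38.  83.7 70.9]
side
18 x- -58.5 x+ 54.3 y- -107.6 y+ -20.4 41 40 62 11
10 x- -55.9 x+ 57.9 y- -102.6 y+ -14.9 42 40 63 9
floor z 10.967674778884998
h hist (array([ 0,  0,  0,  0,  1,  0,  4, 31, 40, 12, 12, 14, 13, 18, 16, 32,  5,
        0,  0]), array([ 50,  54,  58,  62,  66,  70,  74,  78,  82,  86,  90,  94,  98,
       102, 106, 110, 114, 118, 122, 126]))
all knob mean [23.1 79.8 94.9] u range [ 2.3 44. ] y [64.  97.9]
bar n 48 [ 26.2  85.  111.5]
bar dir(u,y) [-0.947  0.322] ext [18.65128675 48.26328841]
light on housing [35.6 66.6 72.3]
```

Emit:
{"name": "apply_moves", "arguments": {"targets": [[85, [343, -779, -100], [0, 0, 35.7]], [85, [343, -779, -100], [0, 0, 35.7]], [85, [343, -779, -100], [0, 0, 35.7]], [85, [343, -779, -100], [0, 0, 35.7]], [85, [343, -779, -100], [0, 0, 35.7]], [85, [343, -779, -100], [0, 0, 35.7]], [85, [343, -779, -100], [0, 0, 35.7]], [85, [343, -779, -100], [0, 0, 35.7]], [85, [343, -779, -100], [0, 0, 35.7]], [85, [343, -779, -100], [0, 0, 35.7]], [85, [343, -779, -100], [0, 0, 35.7]], [85, [343, -779, -100], [0, 0, 35.7]], [85, [343, -779, -100], [0, 0, 35.7]], [85, [343, -779, -100], [0, 0, 35.7]], [85, [343, -779, -100], [0, 0, 35.7]], [85, [343, -779, -100], [0, 0, 35.7]], [85, [343, -779, -100], [0, 0, 35.7]], [85, [343, -779, -100], [0, 0, 35.7]], [85, [343, -779, -100], [0, 0, 35.7]], [85, [343, -779, -100], [0, 0, 35.7]]]}}

```text
time_s: 2.1
eef_pos: [458.7, -266.8, 149.4]
ee_rot: [-0.0, -0.199, 0.98, 0.001]
force: [-0.7, 0.1, -0.4]
grip_width: 0.999
grip_force: 0.0
```

Emit:
{"name": "apply_moves", "arguments": {"targets": [[85, [0, 0, -50], [0, 0, 0]], [85, [0, 0, -90], [0, 0, 0]], [85, [0, 0, -110], [0, 0, 0]], [85, [0, 0, -118], [0, 0, 0]], [85, [0, 0, -123], [0, 0, 0]], [85, [0, 0, -123], [0, 0, 0]], [20, [0, 0, -123], [0, 0, 0]], [20, [0, 0, -123], [0, 0, 0]], [20, [0, 0, -123], [0, 0, 0]], [20, [0, 0, -123], [0, 0, 0]], [20, [0, 0, -123], [0, 0, 0]], [20, [0, 0, -123], [0, 0, 0]], [20, [0, 0, -123], [0, 0, 0]], [20, [0, 0, -123], [0, 0, 0]], [20, [0, 0, -110], [0, 0, 0]], [20, [0, 0, -80], [0, 0, 0]], [20, [0, 0, -40], [0, 0, 0]], [20, [0, 0, -10], [0, 0, 0]], [20, [0, 0, -10], [0, 0, 0]]], "squeeze": 40}}

```text
time_s: 4.0
eef_pos: [460.3, -268.1, 144.5]
ee_rot: [0.002, -0.199, 0.98, -0.003]
force: [-0.2, -0.5, -1.3]
grip_width: 0.316
grip_force: 40.0
```

```bash
cat > kn.py <<'E'
from h import *
import k as K
R=K.R;a=K.a;u=K.u;yh=K.yh;C=K.C
def pts(n,uv,h):
    f,cx,cy,T=info(n); uv=np.atleast_2d(uv)
    r=np.c_[(uv[:,0]-cx)/f,(uv[:,1]-cy)/f,np.ones(len(uv))]@T[:3,:3].T
    o=T[:3,3]-C; t=(h-o@a)/(r@a); W=o+r*t[:,None]; return np.c_[W@u,W@yh]
for n,c in(("top",(267,215)),("side",(270,173))):
    z=np.load(n+"0.npz"); V=cv2.cvtColor(z["p"],cv2.COLOR_BGR2HSV)[...,2]
    m=np.zeros_like(V); cv2.circle(m,c,17,255,-1); m=((V<75)&(m>0)).astype(np.uint8)
    k,_=cv2.findContours(m,cv2.RETR_EXTERNAL,cv2.CHAIN_APPROX_NONE); k=max(k,key=cv2.contourArea)[:,0]
    hull=pts(n,cv2.convexHull(k)[:,0],81); print(n,"disc",cv2.minEnclosingCircle(hull.astype(np.float32)))
    # light dial ring on housing
    m2=np.zeros_like(V); cv2.circle(m2,c,24,255,-1)
    v,uu=np.nonzero((V>185)&(m2>0)); q=pts(n,np.c_[uu,v],67); q=q[np.hypot(q[:,0]-26,q[:,1]-87)<45]
    print("ring",cv2.minEnclosingCircle(q.astype(np.float32)),len(q))
E
python3 kn.py
python3 - <<'E'
from h import *
for n,c in(("side",(353,290)),("top",(397,241))):
    p,d=capture(n); np.savez(n+"1.npz",p=p,d=d)
    if n=="side": cv2.imwrite("pics/side1.png",p)
s=ctrl.sense(); print(s["eef_pos"],s["grip_width"]*85.4,s["force"])
E
```

```text
top disc ((15.638604164123535, 91.63600158691406), 31.995134353637695)
ring ((24.558805465698242, 83.32452392578125), 40.958168029785156) 172
side disc ((30.887195587158203, 101.3446044921875), 55.35951232910156)
ring ((24.234708786010742, 90.62075805664062), 34.873451232910156) 96
[ 458.85570831 -266.82165449  140.23350468] 26.95452335003163 [ 0.33113338  0.07291994 -2.28113924]
```

View pics/side1.png

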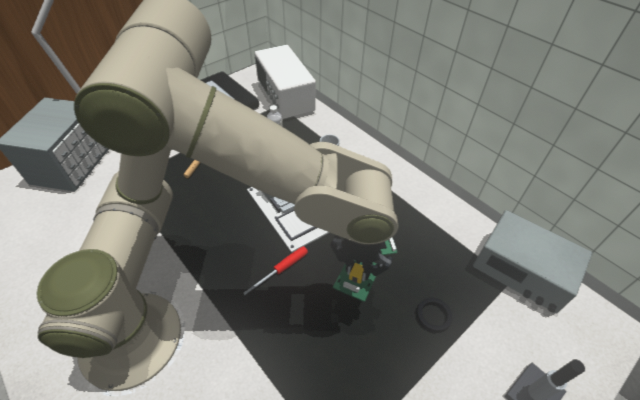

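The side view shows the board held under the gripper at about (353,285), with the block between the fingers. I'll carry it to just above the cradle.

Emit:
{"name": "apply_moves", "arguments": {"targets": [[20, [10, 50, 0], [0, 0, -6]], [20, [20, 95, 0], [0, 0, -12]], [20, [29, 140, 0], [0, 0, -18]], [20, [38, 185, 0], [0, 0, -24]], [20, [46, 230, 0], [0, 0, -29]], [20, [52, 260, 0], [0, 0, -31]], [20, [54.5, 272, 0], [0, 0, -31]], [20, [54.5, 272, -30], [0, 0, -31]], [20, [54.5, 272, -60], [0, 0, -31]], [20, [54.5, 272, -80], [0, 0, -31]], [20, [54.5, 272, -80], [0, 0, -31]], [20, [54.5, 272, -80], [0, 0, -31]]]}}

```text
time_s: 5.3
eef_pos: [513.4, 4.5, 60.0]
ee_rot: [-0.0, 0.07, 0.998, 0.0]
force: [-0.8, 0.3, -0.5]
grip_width: 0.319
grip_force: 40.0
```

Run:
```python
from h import *
import k as K
s=ctrl.sense(); print(s["eef_pos"],s["ee_rot"],s["grip_width"]*85.4)
ims=[]
for n in("top","side"):
    p,d=capture(n); np.savez(n+"2.npz",p=p,d=d)
    o=(270,170) if n=="top" else (240,160)
    ims.append(cv2.resize(p[o[1]:o[1]+100,o[0]:o[0]+70] if n=="top" else p[o[1]:o[1]+100,o[0]:o[0]+130],None,fx=4,fy=4,interpolation=cv2.INTER_CUBIC))
    hsv=cv2.cvtColor(p,cv2.COLOR_BGR2HSV); W=cloud(n,d)
    g=(hsv[...,0]>45)&(hsv[...,0]<90)&(hsv[...,1]>80)&(hsv[...,2]>40)
    v,u=np.nonzero(g); Q=(onplane(n,np.c_[u,v],27)-K.C)@K.R
    ok=(abs(Q[:,0])<75)&(abs(Q[:,1]+61)<60); q=Q[ok]
    print(n,len(q),"x",q[:,0].min(),q[:,0].max(),"y",q[:,1].min(),q[:,1].max(),cv2.minAreaRect(q[:,:2].astype(np.float32)))
cv2.imwrite("pics/h2.png",np.hstack(ims))
```

```text
[513.43823469   4.45907965  59.98481864] [-4.58978996e-04  7.04163460e-02  9.97517583e-01  7.61020563e-06] 27.25943068761672Traceback (most recent call last):
  File "<stdin>", line 13, in <module>
    return umr_minimum(a, axis, None, out, keepdims, initial, where)
ValueError: zero-size array to reduction operation minimum which has no identity
```

```bash
cat > s.py <<'E'
from h import *
import k as K,sys
zt=float(sys.argv[1]); out=sys.argv[2]
p,d=capture("side")
cv2.imwrite(out,cv2.resize(p[160:260,240:370],None,fx=6,fy=6,interpolation=cv2.INTER_CUBIC))
hsv=cv2.cvtColor(p,cv2.COLOR_BGR2HSV)
g=(hsv[...,0]>45)&(hsv[...,0]<90)&(hsv[...,1]>80)&(hsv[...,2]>40)
v,u=np.nonzero(g); Q=(onplane("side",np.c_[u,v],zt)-np.array([522.3,64.4,0]))@K.R
q=Q[(abs(Q[:,0])<75)&(abs(Q[:,1]+61)<60)]
print(len(q),"x",np.percentile(q[:,0],[1,99]),"y",np.percentile(q[:,1],[1,99]),cv2.minAreaRect(q[:,:2].astype(np.float32)))
s=ctrl.sense(); print(s["time_s"],s["eef_pos"],s["grip_width"]*85.4,s["force"])
E
python3 s.py 37 pics/s2.png
```

```text
111 x [-1.00012978 47.26650942] y [-96.18942427 -67.49160593] ((22.988170623779297, -81.83943176269531), (49.40216064453125, 28.97670555114746), 0.29562950134277344)
5.4 [514.03323129   4.58302365  60.95053779] 27.17094517549018 [-0.12109097 -0.58039321 -1.45443094]
```

View pics/s2.png

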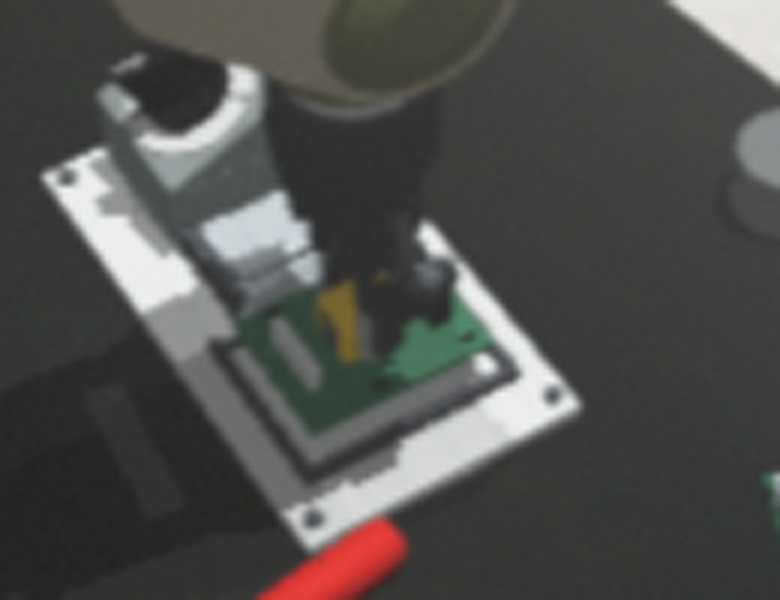

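Run:
```python
from h import *
import k as K
def f(c,z): 
    uv=np.array(c)/6.0-0.42+np.array([240,160]); return ((onplane("side",uv,z)-np.array([522.3,64.4,0]))@K.R)[:,:2].round(1).tolist()
print("board", f([(316,438),(494,345),(236,320)],37))
print("base corners (75,-135)(-75,-135)",f([(582,405),(311,552)],10))
z=np.load("side0.npz")["p"]; V=z.max(2).astype(int)
# rim profile along holder lines at plane 18: brightness sampled
T=np.linalg.inv(info("side")[3]); fo,cx,cy,_=info("side")
def samp(P):
    W=np.array([522.3,64.4,0])+P@K.R.T; c=W@T[:3,:3].T+T[:3,3]; uv=c[:,:2]/c[:,2:]*fo+[cx,cy]
    return cv2.remap(V.astype(np.float32),uv[:,0].astype(np.float32)[None],uv[:,1].astype(np.float32)[None],cv2.INTER_LINEAR)[0]
for zz in(18,10):
  for nm,rng,ax in(("-y",np.arange(-120,-90,2.),1),("+x",np.arange(42,72,2.),0),("-x",np.arange(-72,-42,2.),0)):
    acc=0
    for s in np.linspace(-25,25,11):
        P=np.zeros((len(rng),3));P[:,2]=zz
        if ax: P[:,1]=rng;P[:,0]=s
        else: P[:,0]=rng;P[:,1]=-61+s
        acc=acc+samp(P)/11
    print(zz,nm,list(zip(rng.astype(int).tolist(),acc.astype(int).tolist())))
```

```text
board [[-49.6, -100.8], [48.2, -99.4], [-46.7, -21.2]]
base corners (75,-135)(-75,-135) [[75.7, -134.6], [-74.5, -136.7]]
18 -y [(-120, 234), (-118, 233), (-116, 231), (-114, 221), (-112, 186), (-110, 133), (-108, 96), (-106, 90), (-104, 107), (-102, 137), (-100, 178), (-98, 214), (-96, 229), (-94, 233), (-92, 233)]
18 +x [(42, 235), (44, 235), (46, 230), (48, 210), (50, 167), (52, 120), (54, 96), (56, 105), (58, 135), (60, 177), (62, 211), (64, 228), (66, 231), (68, 225), (70, 198)]
18 -x [(-72, 232), (-70, 233), (-68, 232), (-66, 227), (-64, 202), (-62, 157), (-60, 113), (-58, 100), (-56, 117), (-54, 158), (-52, 203), (-50, 227), (-48, 234), (-46, 235), (-44, 234)]
10 -y [(-120, 234), (-118, 234), (-116, 234), (-114, 233), (-112, 232), (-110, 227), (-108, 207), (-106, 159), (-104, 110), (-102, 89), (-100, 96), (-98, 120), (-96, 157), (-94, 197), (-92, 223)]
10 +x [(42, 235), (44, 235), (46, 235), (48, 234), (50, 227), (52, 201), (54, 155), (56, 112), (58, 97), (60, 110), (62, 143), (64, 185), (66, 216), (68, 229), (70, 231)]
10 -x [(-72, 221), (-70, 231), (-68, 233), (-66, 232), (-64, 228), (-62, 209), (-60, 166), (-58, 120), (-56, 98), (-54, 110), (-52, 144), (-50, 191), (-48, 221), (-46, 233), (-44, 235)]
```

Board and cradle agree to about 1 mm, with the board's front corner at crop (316,438). I'll shift +0.7 in x and +1 in y, lower it and let go.

Emit:
{"name": "apply_moves", "arguments": {"targets": [[20, [0.7, 1, 0], [0, 0, 0]], [20, [0.7, 1, -8], [0, 0, 0]], [20, [0.7, 1, -14], [0, 0, 0]], [20, [0.7, 1, -18], [0, 0, 0]], [20, [0.7, 1, -21], [0, 0, 0]], [20, [0.7, 1, -22.5], [0, 0, 0]], [20, [0.7, 1, -22.5], [0, 0, 0]], [20, [0.7, 1, -22.5], [0, 0, 0]]]}}

```text
time_s: 6.2
eef_pos: [514.3, 6.0, 37.5]
ee_rot: [0.0, 0.07, 0.998, -0.0]
force: [-0.1, 0.5, -0.5]
grip_width: 0.32
grip_force: 40.1
```

Emit:
{"name": "apply_moves", "arguments": {"targets": [[46, [0, 0, 0], [0, 0, 0]], [46, [0, 0, 0], [0, 0, 0]], [46, [0, 0, 0], [0, 0, 0]], [46, [0, 0, 0], [0, 0, 0]], [46, [0, 0, 10], [0, 0, 0]], [46, [0, 0, 40], [0, 0, 0]], [46, [0, 0, 90], [0, 0, 0]], [46, [0, 0, 140], [0, 0, 0]], [46, [-30, 50, 170], [0, 0, 0]], [46, [-50, 100, 170], [0, 0, 0]], [46, [-70, 150, 170], [0, 0, 0]], [46, [-90, 200, 170], [0, 0, 0]], [46, [-90, 250, 170], [0, 0, 0]], [46, [-90, 300, 170], [0, 0, 0]], [46, [-90, 300, 170], [0, 0, 0]]]}}

```text
time_s: 7.7
eef_pos: [423.1, 309.2, 208.4]
ee_rot: [0.0, 0.069, 0.998, 0.0]
force: [0.2, -0.7, -0.7]
grip_width: 0.542
grip_force: 0.0
```

Run:
```python
from h import *
import k as K
ims=[]
CC={"top":np.array([523.3,67.2,0]),"side":np.array([522.3,64.4,0])}
for n in("top","side"):
    p,d=capture(n); np.savez(n+"3.npz",p=p,d=d)
    hsv=cv2.cvtColor(p,cv2.COLOR_BGR2HSV); W=cloud(n,d)
    g=(hsv[...,0]>40)&(hsv[...,0]<95)&(hsv[...,1]>60)&(hsv[...,2]>40)
    v,u=np.nonzero(g); Q=(onplane(n,np.c_[u,v],14)-CC[n])@K.R
    m=(abs(Q[:,0])<75)&(abs(Q[:,1]+61)<60); q=Q[m]
    print(n,len(q),cv2.minAreaRect(q[:,:2].astype(np.float32)) if len(q) else None,np.nanpercentile(W[v[m],u[m],2],[10,30,50,70]) if len(q) else None)
    o=(230,160) if n=="top" else (235,130)
    ims.append(cv2.resize(p[o[1]:o[1]+120,o[0]:o[0]+ (115 if n=="top" else 105)],None,fx=3.6,fy=3.6*1.25,interpolation=cv2.INTER_CUBIC))
cv2.imwrite("pics/h3.png",np.hstack(ims)); print(np.hstack(ims).shape,ctrl.sense()["eef_pos"])
```

```text
top 494 ((-0.5485763549804688, -59.43931198120117), (75.74471282958984, 96.95087432861328), 89.75379180908203) [ 9.35191357 12.08862159 13.4977414  15.11279352]
side 448 ((-0.3837547302246094, -58.485084533691406), (99.17727661132812, 77.01668548583984), 0.5939437747001648) [12.25451461 13.69037234 14.71803574 15.71994191]
(540, 792, 3) [423.41557517 308.54808388 208.00540917]
```

View pics/h3.png

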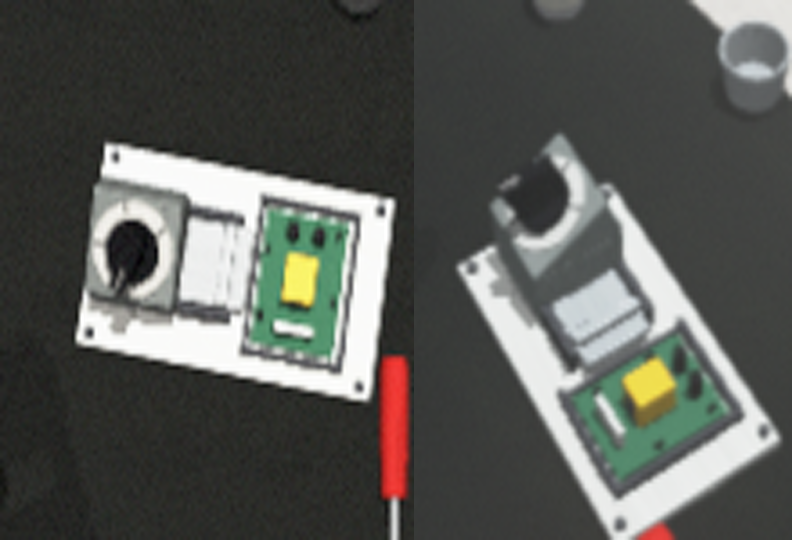

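The top crop shows the board seated in the cradle, and the side crop shows it flat inside the rims. The knob pointer is at about (118,285) in the top crop, and its centre is near (131,250). Next I'll refine the knob axis.

```bash
cat > kf.py <<'E'
from h import *
import k as K,sys
def run(tags):
  for n in("top","side"):
    B=[];D=[]
    for t in tags:
        z=np.load(n+t+".npz"); W=cloud(n,z["d"])-K.C
        G=np.stack([W@K.u,W@K.yh,W@K.a],-1).reshape(-1,3); G=G[np.hypot(G[:,0]-26,G[:,1]-87)<32]
        B.append(G[(G[:,2]>105)&(G[:,2]<120)]); D.append(G[(G[:,2]>77)&(G[:,2]<120)])
    B=np.vstack(B);D=np.vstack(D)
    r=cv2.minAreaRect(B[:,:2].astype(np.float32)); w,e=np.linalg.eigh(np.cov(B[:,:2].T))
    print(n,len(B),"bar mean",B.mean(0).round(1),"med h",np.median(B[:,2]).round(1),"rect",np.round(r[0],1),np.round(r[1],1),"dir",np.degrees(np.arctan2(*e[::-1,1])).round(1),"ext",np.sqrt(12*w).round(1))
    print("  disc",np.percentile(D[:,0],[1,50,99]).round(1),np.percentile(D[:,1],[1,50,99]).round(1))
if __name__=="__main__": run(sys.argv[1:])
E
python3 kf.py 0 3
```

```text
top 134 bar mean [ 22.9  88.4 110.2] med h 110.1 rect [22.6 88.4] [13.9 46. ] dir 162.9 ext [14.6 46.2]
  disc [ 0.5 25.6 47.2] [ 64.1  86.8 112.6]
side 152 bar mean [ 24.   85.6 110.8] med h 111.1 rect [23.4 86.5] [16.3 45.7] dir 162.2 ext [15.3 45.7]
  disc [ 1.3 23.  46.2] [62.9 80.7 97.6]
```

Run:
```python
from h import *
import k as K
from scipy.spatial.transform import Rotation as Ro
s=ctrl.sense(); q=s["ee_rot"]; R0=Ro.from_quat([q[1],q[2],q[3],q[0]])
G=K.C+23.3*K.u+87.2*K.yh+103.5*K.a
th=np.radians(72.5); y=np.cos(th)*K.u+np.sin(th)*K.yh; zt=-K.a; x=np.cross(y,zt)
R1=Ro.from_matrix(np.c_[x,y,zt]); rv=np.degrees((R1*R0.inv()).as_rotvec())
c=np.array([424.2,306,207.5])
print("G",G,"pre shift",G+70*K.a-c,"70a",70*K.a,"rv",rv,"|rv|",np.linalg.norm(rv),"joints",s["joints"],s["eef_pos"]-c)
print("a",K.a,"72a",-72*K.a)
```

```text
G [512.68827373 155.31781505 103.64986146] pre shift [  59.20012832 -146.51386459  -40.40859345] 70a [-29.28814541   4.16832036  63.44154509] rv [  0.30815587 -25.06155901 -17.47535797] |rv| 30.554293254391023 joints [ 4.05708168e-01  3.46370467e-01  1.56497971e+00  4.12134982e-04
  1.22951141e+00 -1.02823699e+00] [-0.78442483  2.54808388  0.50540917]
a [-0.41840208  0.05954743  0.90630779] 72a [ 30.12494957  -4.28741523 -65.25416067]
```

Emit:
{"name": "apply_moves", "arguments": {"targets": [[46, [15, -36, 10], [0, -6.3, -4.4]], [46, [30, -73, 10], [0, -12.5, -8.7]], [46, [45, -110, -10], [0.2, -19, -13]], [46, [59, -146.5, -30], [0.3, -25, -17.5]], [46, [59.2, -146.5, -40.4], [0.3, -25, -17.5]], [46, [59.2, -146.5, -40.4], [0.3, -25, -17.5]], [46, [59.2, -146.5, -40.4], [0.3, -25, -17.5]], [46, [59.2, -146.5, -40.4], [0.3, -25, -17.5]]]}}

```text
time_s: 8.6
eef_pos: [484.0, 160.2, 168.2]
ee_rot: [0.216, 0.218, 0.952, 0.018]
force: [-0.2, -0.1, 0.1]
grip_width: 0.538
grip_force: 0.0
```

Emit:
{"name": "apply_moves", "arguments": {"targets": [[46, [10, -1.4, -22], [0, 0, 0]], [46, [18, -2.6, -40], [0, 0, 0]], [46, [24, -3.4, -52], [0, 0, 0]], [46, [27, -3.9, -59], [0, 0, 0]], [46, [29.3, -4.2, -63.4], [0, 0, 0]], [46, [29.3, -4.2, -63.4], [0, 0, 0]], [46, [29.3, -4.2, -63.4], [0, 0, 0]]]}}

```text
time_s: 9.3
eef_pos: [512.9, 155.5, 104.3]
ee_rot: [0.215, 0.218, 0.952, 0.018]
force: [0.7, -0.5, 0.2]
grip_width: 0.537
grip_force: 0.0
```

Run:
```python
from h import *
p,d=capture("side"); cv2.imwrite("pics/k1.png",cv2.resize(p[130:230,220:350],None,fx=6,fy=6,interpolation=cv2.INTER_CUBIC)); print(ctrl.sense())
```

```text
{'time_s': 9.35, 'joints': array([ 0.12599189,  0.37074431,  1.92037142, -0.26453787,  0.44225251,
       -0.77780998]), 'dq': array([-0.0007341 , -0.00040338,  0.00206368, -0.00174275, -0.00215102,
        0.00083386]), 'tau': array([-2.26855895e-02, -3.75802338e+01, -1.99408847e+01, -2.35865051e-01,
       -1.04396783e+00, -1.05931365e-03]), 'eef_pos': array([512.82545657, 155.49803751, 104.35673397]), 'ee_rot': array([0.21531431, 0.21827497, 0.95166948, 0.01791611]), 'force': array([ 0.21673164, -0.4500569 , -0.49566981]), 'wrist_torque': array([ 0.0136164 ,  0.19753472, -0.02384676]), 'grip_force': 0.0, 'grip_width': 0.5374630234344864}
```

View pics/k1.png

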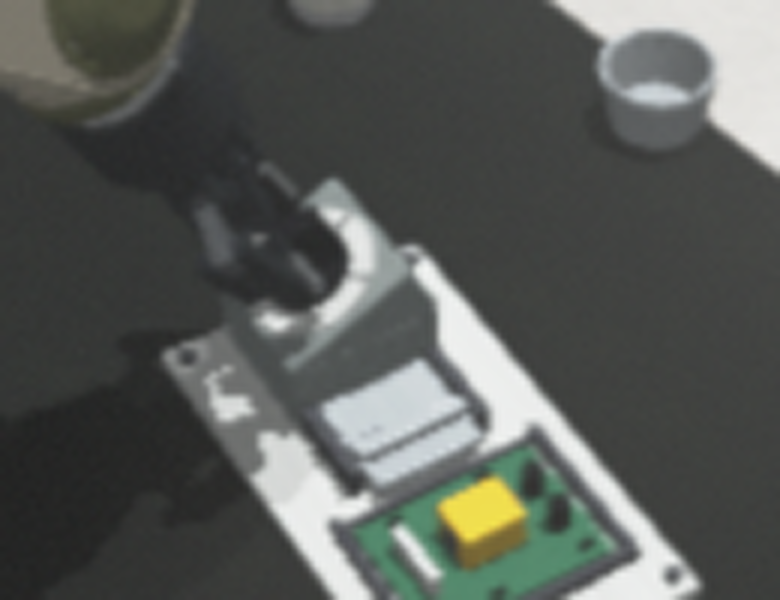

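The fingers straddle the knob bar at crop (290,260), clear of the disc. I'll close on it.

Emit:
{"name": "apply_moves", "arguments": {"targets": [[8, [0, 0, 0], [0, 0, 0]], [8, [0, 0, 0], [0, 0, 0]], [8, [0, 0, 0], [0, 0, 0]], [8, [0, 0, 0], [0, 0, 0]], [8, [0, 0, 0], [0, 0, 0]], [8, [0, 0, 0], [0, 0, 0]], [8, [0, 0, 0], [0, 0, 0]]], "squeeze": 40}}

```text
time_s: 10.05
eef_pos: [512.6, 155.1, 104.1]
ee_rot: [0.215, 0.218, 0.952, 0.018]
force: [-4.2, -2.6, 5.6]
grip_width: 0.157
grip_force: 40.5
```

Emit:
{"name": "apply_moves", "arguments": {"targets": [[8, [0, 0, 0], [2.51, -0.36, -5.44]], [8, [0, 0, 0], [5.02, -0.71, -10.88]], [8, [0, 0, 0], [7.53, -1.07, -16.31]], [8, [0, 0, 0], [10.04, -1.43, -21.75]], [8, [0, 0, 0], [12.55, -1.79, -27.19]], [8, [0, 0, 0], [15.06, -2.14, -32.63]], [8, [0, 0, 0], [17.57, -2.5, -38.06]], [8, [0, 0, 0], [20.08, -2.86, -43.5]], [8, [0, 0, 0], [22.59, -3.22, -48.94]], [8, [0, 0, 0], [25.1, -3.57, -54.38]], [8, [0, 0, 0], [27.61, -3.93, -59.82]], [8, [0, 0, 0], [30.12, -4.29, -65.25]], [8, [0, 0, 0], [30.12, -4.29, -65.25]], [8, [0, 0, 0], [30.12, -4.29, -65.25]], [8, [0, 0, 0], [30.12, -4.29, -65.25]]]}}

```text
time_s: 11.55
eef_pos: [512.9, 155.2, 104.2]
ee_rot: [0.163, 0.735, 0.643, 0.142]
force: [-3.6, -1.9, 6.2]
grip_width: 0.156
grip_force: 40.5
```

Now let go, back off along the axis and look.

Emit:
{"name": "apply_moves", "arguments": {"targets": [[46, [0, 0, 0], [0, 0, 0]], [46, [0, 0, 0], [0, 0, 0]], [46, [0, 0, 0], [0, 0, 0]], [46, [0, 0, 0], [0, 0, 0]], [46, [-10, 1.4, 22], [0, 0, 0]], [46, [-20, 2.8, 43], [0, 0, 0]], [46, [-29.3, 4.2, 63.4], [0, 0, 0]], [46, [-60, 40, 100], [0, 0, 0]], [46, [-80, 85, 110], [0, 0, 0]], [46, [-90, 130, 110], [0, 0, 0]], [46, [-100, 175, 110], [0, 0, 0]], [46, [-100, 175, 110], [0, 0, 0]], [46, [-100, 175, 110], [0, 0, 0]]]}}

```text
time_s: 12.85
eef_pos: [412.1, 331.0, 213.3]
ee_rot: [0.163, 0.735, 0.643, 0.141]
force: [0.9, -0.5, 0.0]
grip_width: 0.535
grip_force: 0.0
```

```bash
python3 - <<'E'
from h import *
for n in("top","side"):
    p,d=capture(n); np.savez(n+"4.npz",p=p,d=d)
    if n=="top": cv2.imwrite("pics/k2.png",cv2.resize(p[170:260,235:355],None,fx=6,fy=6,interpolation=cv2.INTER_CUBIC))
s=ctrl.sense(); print(s["eef_pos"],s["ee_rot"],s["joints"])
E
python3 kf.py 4
```

```text
[412.93661074 329.41488633 213.45954899] [0.16301728 0.73615113 0.64155239 0.14112907] [ 0.57704887  0.24083492  1.75509275 -0.37888122  0.84579471  0.92432236]
top 67 bar mean [ 23.2  88.5 110.1] med h 110.1 rect [23.3 88.5] [13.8 46.3] dir 92.4 ext [14.3 47.7]
  disc [-0.7 28.1 47.4] [ 65.5  88.6 110.6]
side 69 bar mean [ 23.7  85.2 111.1] med h 111.4 rect [23.5 89.1] [13.7 49.6] dir 91.5 ext [14.2 49.8]
  disc [ 1.6 24.5 46. ] [ 63.6  81.5 109.9]
```

View pics/k2.png

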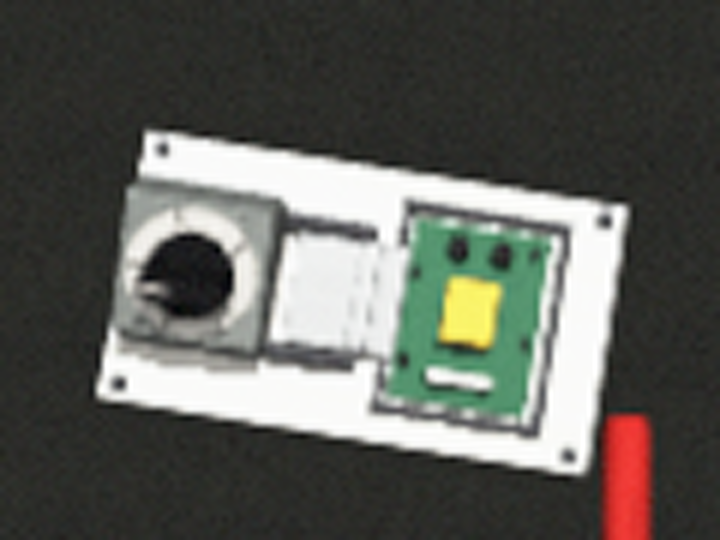

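The pointer moved to crop (150,290), a turn of 71°, so that is one click. The keeper has reached the board's edge at (385,300) and the board is unmoved. I'll go back for the second click.

Emit:
{"name": "apply_moves", "arguments": {"targets": [[46, [10, -45, 0], [0, 0, 0]], [46, [20, -90, 0], [0, 0, 0]], [46, [40, -135, -10], [0, 0, 0]], [46, [70.7, -170.8, -46.6], [0, 0, 0]], [46, [70.7, -170.8, -46.6], [0, 0, 0]], [46, [70.7, -170.8, -46.6], [0, 0, 0]], [46, [80.7, -172.2, -68.6], [0, 0, 0]], [46, [88.7, -173.4, -86.6], [0, 0, 0]], [46, [94.7, -174.2, -98.6], [0, 0, 0]], [46, [98, -174.7, -105.6], [0, 0, 0]], [46, [100, -175, -110], [0, 0, 0]], [46, [100, -175, -110], [0, 0, 0]], [46, [100, -175, -110], [0, 0, 0]]]}}

```text
time_s: 14.25
eef_pos: [512.7, 155.6, 104.4]
ee_rot: [0.163, 0.736, 0.642, 0.142]
force: [-0.0, 0.0, 0.4]
grip_width: 0.537
grip_force: 0.0
```

Emit:
{"name": "apply_moves", "arguments": {"targets": [[8, [0, 0, 0], [0, 0, 0]], [8, [0, 0, 0], [0, 0, 0]], [8, [0, 0, 0], [0, 0, 0]], [8, [0, 0, 0], [0, 0, 0]], [8, [0, 0, 0], [0, 0, 0]], [8, [0, 0, 0], [0, 0, 0]], [8, [0, 0, 0], [0, 0, 0]]], "squeeze": 40}}

```text
time_s: 14.95
eef_pos: [512.9, 155.4, 104.3]
ee_rot: [0.163, 0.736, 0.642, 0.142]
force: [-2.5, -0.2, 5.9]
grip_width: 0.157
grip_force: 41.4
```

Emit:
{"name": "apply_moves", "arguments": {"targets": [[8, [0, 0, 0], [2.51, -0.36, -5.44]], [8, [0, 0, 0], [5.02, -0.71, -10.88]], [8, [0, 0, 0], [7.53, -1.07, -16.31]], [8, [0, 0, 0], [10.04, -1.43, -21.75]], [8, [0, 0, 0], [12.55, -1.79, -27.19]], [8, [0, 0, 0], [15.06, -2.14, -32.63]], [8, [0, 0, 0], [17.57, -2.5, -38.06]], [8, [0, 0, 0], [20.08, -2.86, -43.5]], [8, [0, 0, 0], [22.59, -3.22, -48.94]], [8, [0, 0, 0], [25.1, -3.57, -54.38]], [8, [0, 0, 0], [27.61, -3.93, -59.82]], [8, [0, 0, 0], [30.12, -4.29, -65.25]], [8, [0, 0, 0], [30.12, -4.29, -65.25]], [8, [0, 0, 0], [30.12, -4.29, -65.25]], [8, [0, 0, 0], [30.12, -4.29, -65.25]]]}}

```text
time_s: 16.45
eef_pos: [513.3, 155.0, 104.5]
ee_rot: [0.049, 0.972, 0.087, 0.212]
force: [-2.1, -3.5, 5.0]
grip_width: 0.152
grip_force: 41.4
```

Emit:
{"name": "apply_moves", "arguments": {"targets": [[46, [0, 0, 0], [0, 0, 0]], [46, [0, 0, 0], [0, 0, 0]], [46, [0, 0, 0], [0, 0, 0]], [46, [0, 0, 0], [0, 0, 0]], [46, [-10, 1.4, 22], [0, 0, 0]], [46, [-20, 2.8, 43], [0, 0, 0]], [46, [-29.3, 4.2, 63.4], [0, 0, 0]], [46, [-60, 40, 100], [0, 0, 0]], [46, [-80, 85, 110], [0, 0, 0]], [46, [-90, 130, 110], [0, 0, 0]], [46, [-100, 175, 110], [0, 0, 0]], [46, [-100, 175, 110], [0, 0, 0]], [46, [-100, 175, 110], [0, 0, 0]], [46, [-100, 175, 110], [0, 0, 0]], [46, [-100, 175, 110], [0, 0, 0]]]}}

```text
time_s: 17.95
eef_pos: [413.2, 329.1, 213.7]
ee_rot: [0.049, 0.972, 0.086, 0.211]
force: [-0.2, -0.0, 0.4]
grip_width: 0.541
grip_force: 0.0
```

```bash
python3 - <<'E'
from h import *
for n in("top","side"):
    p,d=capture(n); np.savez(n+"5.npz",p=p,d=d)
    if n=="top": cv2.imwrite("pics/k3.png",cv2.resize(p[170:260,235:355],None,fx=6,fy=6,interpolation=cv2.INTER_CUBIC))
s=ctrl.sense(); print(s["time_s"],s["eef_pos"],s["force"],s["grip_force"])
E
python3 kf.py 5
```

```text
18.05 [413.21448386 329.31508823 213.7544265 ] [-0.38332338  1.35841886 -0.19215869] 0.0
top 68 bar mean [ 23.9  88.3 110.5] med h 109.9 rect [23.2 88.9] [44.9 14.8] dir -161.9 ext [14.8 46.5]
  disc [ 2.8 25.5 47. ] [ 63.9  85.7 112.2]
side 78 bar mean [ 23.9  86.  111. ] med h 111.1 rect [23.3 87.2] [45.7 15.8] dir -164.7 ext [16.3 46.3]
  disc [ 0.3 25.  46.7] [64.5 80.8 98. ]
```

View pics/k3.png

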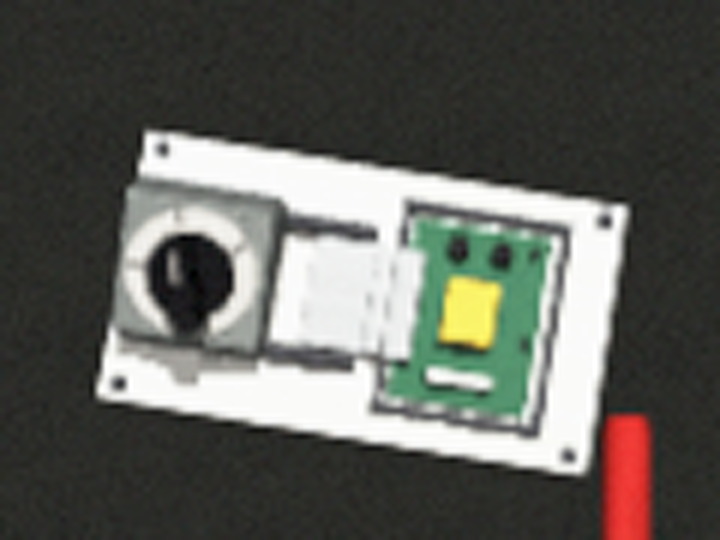

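The bar has turned 144°, which is two clicks. The keeper covers the board's edge at crop (405,300), and the board is in place. I'll hand it in.

```bash
python3 -c "
from rig import ctrl
print(ctrl.finish_job())"
```

```text
the job is handed in; nothing more can be done
None
```

The job is handed in at about 18 s (no verdict came back): the board lies flat in the cradle, the knob measured two clicks (about 144°), the keeper is over the board's edge, and the gripper is clear.

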